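# Change the forming mandrel

### The job

Change the wooden former on the work rest: the one wanted next is the former with a thin stub at each end, which lies in the bottom of the rack under the thick one, and the finished plain former goes into the rack groove that it leaves. Park whatever is in the way in the empty two-groove side rest, never on the bench, and leave the rack stacked as it was, the round-ended former still in its own groove and the thick one back on top, every former lying lengthwise in the middle of its stand. Do not shift the round tin or the clip.

Things in the scene. Friction and masses are not known exactly. Their poses are not given: they have to be found in the camera images.
- stub_former: The former wanted next: turned pale wood, a 30 mm diameter barrel 116 mm long with a stub 18 mm in diameter and 27 mm long at each end, 170 mm overall, 0.08 kg. Origin on its axis at mid-length (also its centre of mass); its x axis is its length, and both ends are alike. It starts in one of the rack's two grooves (either one).
- round_former: The former that stays in the other rack groove: pale wood, 30 mm in diameter, 170 mm long, with hemispherical ends. Origin on its axis at mid-length; x along its length.
- plain_former: The finished former, which starts on the work rest: pale wood, a plain cylinder 30 mm in diameter and 170 mm long with flat ends, a fine turned line 12 mm from each. Origin on its axis at mid-length; x along its length; 0.08 kg.
- thick_former: The thick former: pale wood, a plain cylinder 56 mm in diameter and 130 mm long, 0.22 kg. Origin on its axis at mid-length; x along its length. It starts on top of the two formers in the rack, lying in the valley between them, its axis above the middle of the rack.
- rack: Rack, fixed: two notched wooden bearers, 14 mm thick, 53 mm high, at x = -40 and +40 mm (open for fingers between them) on a 112 x 138 mm board, top at z = 18. 90-degree V grooves along x at y = -31 and +31: a 30 mm former lies there with its axis at z = 50, top at 65, and the thick one on two such with its axis at y = 0, z = 80. Origin at bench height under its middle, z up.
- side_rest: Side rest, empty, fixed: built like the rack, bearers 53 mm high at x = -40 and +40 mm, board 112 x 156 mm, V grooves along x at y = -39 and +39. A 30 mm former lies in one with its axis at z = 50, the thick one with its axis at z = 68. Origin at bench height under its middle, z up.
- work_rest: Work rest, fixed: built like the rack, bearers 53 mm high at x = -40 and +40 mm, board 112 x 84 mm, with one V groove along x at y = 0. A 30 mm former lies in it with its axis at z = 50. Origin at bench height under its middle, z up.
- tin: Round black tin with a light rim, 66 mm in diameter, 20 mm high, standing on the bench; a bystander. Origin under its middle.
- clip_0: Black spring clip with wire handles, 32 x 48 x 34 mm, standing on the bench; a bystander. Origin under its middle.
Things that resemble listed ones, but are neither listed nor needed, are in the scene too. Leave any red look-alike of the work_rest alone.

How it is judged:
On the way:
1. the thick former lies in a groove of the side rest, let go (((x of thick_former in the frame of side_rest between -0.02 and 0.02 m and y of thick_former in the frame of side_rest between 0.031 and 0.047 m and z of thick_former in the frame of side_rest between 0.0604 and 0.0764 m and angle between the x axis of thick_former and the x axis of side_rest, either way round below 0.1 rad) or (x of thick_former in the frame of side_rest between -0.02 and 0.02 m and y of thick_former in the frame of side_rest between -0.047 and -0.031 m and z of thick_former in the frame of side_rest between 0.0604 and 0.0764 m and angle between the x axis of thick_former and the x axis of side_rest, either way round below 0.1 rad)) and contact force between the fingers and thick_former below 0.1 N and linear speed of thick_former below 0.03 m/s), for 0.2 s.
At the end, for the whole second after the job is handed in: Stub-ended former in the work rest; plain and round-ended (not shifted over 20 mm) in the two rack grooves; thick one on top of them. Each within 15 mm of the stand's middle lengthwise, 8 mm sideways, 7 mm in height, 0.1 rad in direction, released and at rest (x of stub_former in the frame of work_rest between -0.015 and 0.015 m and y of stub_former in the frame of work_rest between -0.008 and 0.008 m and z of stub_former in the frame of work_rest between 0.043 and 0.057 m and angle between the x axis of stub_former and the x axis of work_rest, either way round below 0.1 rad and ((x of plain_former in the frame of rack between -0.015 and 0.015 m and y of plain_former in the frame of rack between 0.023 and 0.039 m and z of plain_former in the frame of rack between 0.043 and 0.057 m and angle between the x axis of each of plain_former, round_former and the x axis of rack, either way round below 0.1 rad and x of round_former in the frame of rack between -0.015 and 0.015 m and y of round_former in the frame of rack between -0.039 and -0.023 m and z of round_former in the frame of rack between 0.043 and 0.057 m) or (x of plain_former in the frame of rack between -0.015 and 0.015 m and y of plain_former in the frame of rack between -0.039 and -0.023 m and z of plain_former in the frame of rack between 0.043 and 0.057 m and angle between the x axis of each of plain_former, round_former and the x axis of rack, either way round below 0.1 rad and x of round_former in the frame of rack between -0.015 and 0.015 m and y of round_former in the frame of rack between 0.023 and 0.039 m and z of round_former in the frame of rack between 0.043 and 0.057 m)) and x of thick_former in the frame of rack between -0.015 and 0.015 m and y of thick_former in the frame of rack between -0.008 and 0.008 m and z of thick_former in the frame of rack between 0.0728 and 0.0868 m and angle between the x axis of thick_former and the x axis of rack, either way round below 0.1 rad and distance of round_former from where it was at the start of the episode below 0.02 m and linear speed of each of stub_former, round_former, plain_former, thick_former below 0.02 m/s and angular speed of each of stub_former, round_former, plain_former, thick_former below 0.3 rad/s); the robot touches nothing.
It fails at once if a former lies on or falls to the bench (height (world z) of any of stub_former, round_former, plain_former, thick_former below 0.033 m).
It fails at once if the tin or the clip is shifted by more than 20 mm (distance of any of tin, clip_0 from where it was at the start of the episode above 0.02 m).
It also fails if it takes over 128 s, if anything falls off the work surface, if the arm or the gripper's body presses on something with over 40 N, if the wrist force passes 120 N, or if a joint passes its speed limit or range.

### The arm

A 6-joint arm with a two-finger parallel gripper is mounted at the origin on a cart in front of the work surface, level with it; the furniture and walls round the work are solid. World frame = base frame: x ahead of the robot, y to its left, z up, the work surface at z = 0. Lengths are in m, angles in rad, forces in N, time in s.
With the tool pointing down it reaches from about 0.3 to 0.775 m from the base axis. Payload 14.6 kg.
Tool frame: the origin (TCP) lies at the very end of the fingers, on their centre line; the grasp point (between the pads) lies 19 mm behind it; z points along the fingers, y is the line along which they close (so a half turn about z gives the same grasp; the last joint's range is limited). The gripper opens to 94 mm and grips with 3 to 60 N. Pads are 16 mm wide; open, the fingers measure 119 mm over their backs; the gripper's body (75 mm by 177 mm) begins 78 mm behind the grasp point.
Start: joints at [-1.335, 0.3, 1.521, -0, 1.321, -0.067], TCP at [0.164, -0.525, 0.205] pointing down, gripper open.
Joint ranges: [-3.03, 3.03], [-0.79, 2.21], [0.23, 2.52], [-1.04, 4.18], [0, 3.07], [-2.55, 2.55]. Speed limits (rad/s): [2.22, 2.22, 2.57, 3.14, 3.14, 3.14].

### API

Orientations are given as [roll, pitch, yaw] about the fixed x, y, z axes, in that order (R = Rz(yaw) Ry(pitch) Rx(roll)).
In Python, from station import ctrl, camera, camera_info, finder gives the robot as it stands.
- The arm moves only by the tool carry_out, never from a script. Its argument "motion" is a list of rows, each a list of 2 entries, a list of its own where there are three numbers: the shift along the tool's x, y, z as a fraction of full scale, then the turn about the tool's z as a fraction of full scale. A call has 1 to 12 rows; each row is the pose to reach, as a shift and turn from the pose commanded when the call began, along the tool's axes at that moment, turning the shorter way round; what a row does not reach only later rows make up. Full scale, the value 1, is 200 mm for a shift and 360 degrees for a turn. A row lasts 1/10 s, in which the tool goes at most 50 mm and 8.59 degrees, less where a joint would pass 70% of its speed; a pose out of reach is approached as far as the arm can. A call with a number of a shift or a turn outside -1 to 1 is refused whole. A call with a gripper value outside its range is refused whole. "hand" is the closure, from -1 (fully open) to 1 (shut), set as the call begins (left out, the last holds). The fingers move at their own pace and stop on an object; "force" is the grip in N (left out, the last holds). Time passes only in rows, so rows that repeat a pose let the fingers close. It gives the time, the measured TCP pose, the force, the opening and the grip force at its end, in the units of the state.
- ctrl.get_obs(): the state, without advancing time (a new reading comes with each control period).
- camera(name): name is "scene" or "top" or "wrist"; returns (picture, depth): 400x640x3 uint8, blue, green, red; 400x640 float32, m along the optical axis (not along the pixel's ray), 0 where there is no reading.
- camera_info(name): a dict with "camera_matrix" (3x3 intrinsics, pixels), "dist_coeffs" ([k1, k2, p1, p2, k3] as OpenCV has them; the pictures are not rectified), "origin" and "attitude" of the camera in the world. Camera axes: x right, y down, z forward; pixel columns grow to the right and rows downward; lengths in m; the calibration is good to about 2 mm. A picture is of the moment at which its call begins: read the wrist's pose just before it. camera_info takes no time and is no camera call; for the wrist camera it gives the pose at the moment of the call.
- ctrl.hand_in(): hands the job in; it is judged then, once.
Trained networks look in the newest picture that a camera, given by its name, has taken for a name from the list of things; names that differ only in an ending like _2 or _b are one class to them, and where a whole thing is asked for, a point or a joint stands for the part that bears it (a point fixed in the world has none). Each returns a list of dicts, best first, with "conf" (0 to 1); they miss things now and then, are a little off and sometimes report something else, mostly with a low value. They report only what shows in the picture. A call takes as long as a camera call. They do not tell look-alikes from the thing itself.
- finder.boxes_of(camera, query): "location" ([column, row] in pixels, amid what is visible of it).
- finder.cut_out(camera, query): "mask" (400x640 bool, what is visible of it) and "location" ([column, row] in pixels, amid what is visible of it).
- finder.pinpoint(camera, query): "location" ([column, row] in pixels: a listed point, or the origin of a listed thing).
The state is a dict: "time_s": time; "qpos": joint angles; "joint_vel": joint speeds; "tau": joint torques, N m; "ee_pos": TCP position; "eef_rot": TCP orientation; "force": force on the tool from outside, world axes, zero at the start; "moment": the same for the moment, N m; "grip_width": finger opening in m; "grip_force": force on a finger pad.
Only numpy, scipy, OpenCV 4.12 (cv2) and the standard library are available. Lean on these libraries where they do the work, as an engineer would, in place of code of your own. Each camera call takes 0.05 s, during which the arm holds its last target. There are 200 camera calls.

## Working session

There is one attempt and no reset: what is moved stays moved. The work goes in short steps, Python scripts to look and compute and a tool call to move; the robot and the scene stay as the last step left them, time stands still between calls to the robot, and variables do not carry over. Pictures are saved under pics/ and viewed, at most 14 in all, crops included, and the job is handed in when it is done.

Besides the shell and the picture viewer there is one more tool, called after ">>>" as name(argument=value, ...) on one line, values as JSON. carry_out: Moves the arm, as the interface text tells. Its arguments: {"type":"object","properties":{"motion":{"type":"array","items":{"type":"array"}},"hand":{"type":"number"},"force":{"type":"number"}},"required":["motion"]}

```bash
ls; mkdir -p pics; cat > h.py <<'E'
import numpy as np, cv2
from station import ctrl, camera, camera_info, finder
E
python3 - <<'E'
from h import *
for n in("scene","top","wrist"):
    p,d=camera(n); i=camera_info(n); cv2.imwrite(f"pics/{n}0.png",p); print(n,{k:np.round(v,3).tolist() for k,v in i.items()})
    for q in("rack","side_rest","work_rest","thick_former","stub_former","round_former","plain_former","tin","clip_0"):
        print(q,[(np.round(r["location"]).tolist(),round(r["conf"],2)) for r in finder.boxes_of(n,q)][:4])
print(ctrl.get_obs())
E
```

```text
pics
scene {'camera_matrix': [[512.809, 0.0, 318.043], [0.0, 512.809, 202.287], [0.0, 0.0, 1.0]], 'dist_coeffs': [0.048, 0.0, 0.0, 0.0, 0.0], 'origin': [-0.217, 0.586, 0.751], 'attitude': [-2.122, -0.003, -2.35]}
rack [([285.0, 284.0], 0.7)]
side_rest []
work_rest [([349.0, 174.0], 0.79), ([292.0, 205.0], 0.18)]
thick_former [([302.0, 253.0], 0.77)]
stub_former [([332.0, 269.0], 0.6)]
round_former [([292.0, 272.0], 0.63)]
plain_former []
tin []
clip_0 []
top {'camera_matrix': [[364.316, 0.0, 323.833], [0.0, 364.316, 197.321], [0.0, 0.0, 1.0]], 'dist_coeffs': [0.022, 0.0, 0.0, 0.0, 0.0], 'origin': [0.468, -0.186, 0.926], 'attitude': [-3.056, 0.014, -1.567]}
rack [([275.0, 237.0], 0.96), ([241.0, 141.0], 0.38)]
side_rest [([325.0, 156.0], 0.7)]
work_rest [([388.0, 246.0], 0.92), ([424.0, 154.0], 0.58)]
thick_former [([253.0, 240.0], 0.94)]
stub_former [([273.0, 238.0], 0.82), ([238.0, 237.0], 0.69)]
round_former [([238.0, 239.0], 0.82)]
plain_former []
tin [([323.0, 262.0], 0.81)]
clip_0 [([241.0, 143.0], 0.43)]
wrist {'camera_matrix': [[306.515, 0.0, 322.196], [0.0, 306.515, 195.611],
[... 218 characters left out ...]
in_former []
tin []
clip_0 []
{'time_s': 1.5, 'qpos': array([-1.33461595e+00,  2.99950199e-01,  1.52096594e+00, -4.22611030e-05,
        1.32067846e+00, -6.66123697e-02]), 'joint_vel': array([-0.0015992 , -0.00106122, -0.00122014,  0.00014546,  0.00183663,
       -0.00089559]), 'tau': array([ 4.98635109e-05, -5.31658924e+01, -3.52915406e+01,  7.08497618e-02,
        2.12961005e-02, -9.28495297e-06]), 'ee_pos': array([ 0.16398506, -0.5249939 ,  0.20543246]), 'eef_rot': array([-3.14158799e+00,  4.07259209e-05,  3.02803207e-01]), 'force': array([ 0.11062628,  0.08530471, -0.38205448]), 'moment': array([-0.0132593 , -0.01121975, -0.05603183]), 'grip_force': 0.0, 'grip_width': 0.0936458245435874}
```

View pics/top0.png

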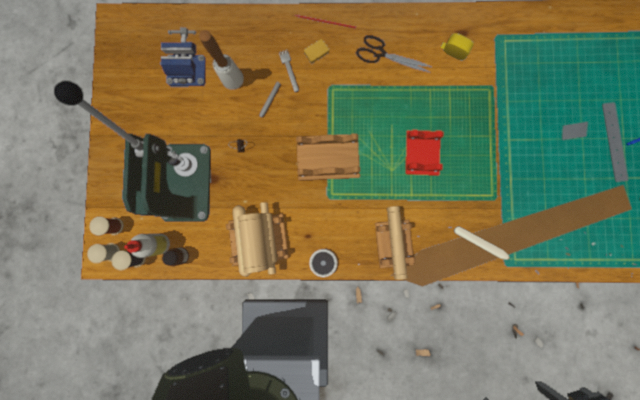

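View pics/scene0.png

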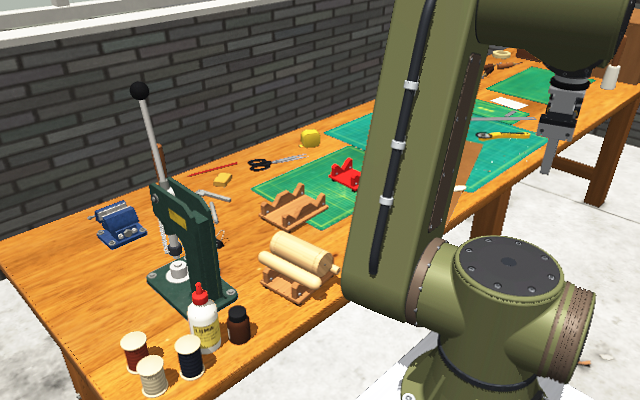

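The top view shows the rack at about (260,240), the side rest at (328,157), the work rest at (395,243), the tin at (323,262), and a red look-alike at (424,153). The scene view suggests the round-ended former is on the left (+y) and the stub former on the right. Next I'll measure these from the depth images.

```bash
cat >> h.py <<'E'
from scipy.spatial.transform import Rotation as Ro
def cloud(n):
    "world xyz for each pixel (400x640x3), nan w/o reading; plus picture"
    i=camera_info(n); p,d=camera(n)
    K,D=np.array(i["camera_matrix"]),np.array(i["dist_coeffs"])
    u,v=np.meshgrid(np.arange(640.),np.arange(400.))
    r=cv2.undistortPoints(np.stack([u,v],-1).reshape(-1,1,2),K,D).reshape(400,640,2)
    c=np.dstack([r,np.ones((400,640))])*np.where(d>0,d,np.nan)[...,None]
    return c@Ro.from_euler("xyz",i["attitude"]).as_matrix().T+np.array(i["origin"]),p
def at(W,px): 
    c,r=np.round(px).astype(int); return np.nanmedian(W[r-2:r+3,c-2:c+3].reshape(-1,3),0)
def rect(P):
    (c,s,a)=cv2.minAreaRect(P[:,:2].astype(np.float32)*1000); return np.round(c,1),np.round(s,1),round(a,2)
E
python3 - <<'E'
from h import *
W,p=cloud("top"); np.save("top0.npy",W)
for n,px in dict(rack=(275,237),thick=(258,240),left=(238,240),right=(281,240),side=(328,157),work=(398,243),tin=(323,262),clip=(241,145),bench=(280,160),press=(160,180),red=(424,153)).items(): print(n,np.round(at(W,px),3))
def blob(x0,x1,y0,y1,z0,z1):
    P=W.reshape(-1,3); m=(P[:,0]>x0)&(P[:,0]<x1)&(P[:,1]>y0)&(P[:,1]<y1)&(P[:,2]>z0)&(P[:,2]<z1); return P[m]
c=at(W,(328,157)); 
for nm,px,z0,z1 in(("side",(328,157),.010,.07),("side hi",(328,157),.04,.07),("work all",(395,243),.010,.09),("work former",(397,243),.057,.09),("rack all",(260,240),.010,.15),("thick",(258,240),.09,.15),("redlook",(424,153),.01,.09)):
    c=at(W,px); P=blob(c[0]-.12,c[0]+.12,c[1]-.1,c[1]+.1,z0,z1); print(nm,len(P),rect(P), np.round(P.mean(0),3),P[:,2].max().round(3))
E
python3 -c "
import cv2;p=cv2.imread('pics/top0.png')[120:300,220:420];cv2.imwrite('pics/crop0.png',cv2.resize(p,None,fx=3.3,fy=3.3,interpolation=2))"
```

```text
rack [ 0.447 -0.052  0.018]
thick [ 0.442 -0.026  0.1  ]
left [0.44  0.029 0.062]
right [ 0.439 -0.067  0.018]
side [ 0.648 -0.183  0.018]
work [ 0.435 -0.347  0.064]
tin [ 0.386 -0.171  0.02 ]
clip [0.68  0.039 0.013]
bench [ 0.644 -0.059 -0.   ]
press [0.565 0.155 0.198]
red [ 0.657 -0.423  0.021]
side 2695 (array([ 648.9, -181. ]), array([112.3, 155.8]), 2.83) [ 0.646 -0.181  0.026] 0.057
side hi 537 (array([ 648.9, -181.2]), array([ 94.5, 151.5]), 2.4) [ 0.648 -0.182  0.049] 0.057
work all 1943 (array([ 427.4, -347.5]), array([187.8, 111.8]), 24.4) [ 0.433 -0.342  0.043] 0.069
work former 803 (array([ 436. , -336.9]), array([169.3,  45. ]), 6.25) [ 0.435 -0.344  0.063] 0.069
rack all 3240 (array([443.1,  -7.3]), array([171.5, 138.4]), 7.74) [ 0.441 -0.017  0.07 ] 0.111
thick 1295 (array([435.8,  -9.3]), array([129.4,  52.6]), 8.16) [ 0.436 -0.011  0.103] 0.111
redlook 1569 (array([ 659.6, -420.8]), array([ 87.6, 112.8]), 87.83) [ 0.657 -0.418  0.029] 0.06
```

View pics/crop0.png

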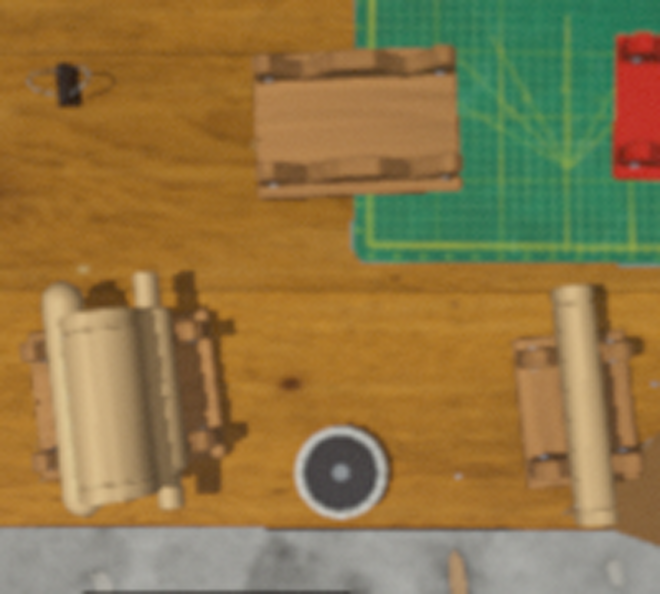

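The crop shows the round ends on the left rack former (x≈60) and the stubs on the right one (x≈145 and 170). The tin is at (341,472) and the clip at (68,85). I'll write a helper that works out moves, then bring the wrist camera over the rack.

```bash
cat >> h.py <<'E'
def go(*T,o=None):
    "print shift/turn fractions for successive world targets (x,y,z,yaw), all from the present pose"
    o=o or ctrl.get_obs(); p=np.array(o["ee_pos"]); R=Ro.from_euler("xyz",o["eef_rot"]); y0=o["eef_rot"][2]
    print("at",np.round(p,4),"yaw",round(y0,4),"t",round(o["time_s"],1))
    for t in T:
        s=R.inv().apply(np.array(t[:3])-p)/.2; a=-(((t[3]-y0)+np.pi/2)%np.pi-np.pi/2)/(2*np.pi)
        print(t,"->",np.round(s,4).tolist(),round(a,4))
E
python3 - <<'E'
from h import *
go((.2,-.45,.3,.3),(.42,-.012,.25,.14))
W=np.load("top0.npy").reshape(-1,3)
m=(W[:,0]>.3)&(W[:,0]<.75)&(W[:,1]>.07)&(W[:,1]<.22)&(W[:,2]>.04)
for y in np.arange(.07,.22,.02):
    k=m&(W[:,1]>y)&(W[:,1]<y+.02); P=W[k]; print(y.round(2),len(P),P.min(0).round(3) if len(P) else "",P.max(0).round(3) if len(P) else "")
E
```

```text
at [ 0.164  -0.525   0.2055] yaw 0.3028 t 1.6
(0.2, -0.45, 0.3, 0.3) -> [0.2836, -0.3041, -0.4727] 0.0004
(0.42, -0.012, 0.25, 0.14) -> [1.9866, -2.0665, -0.2227] 0.0259
0.07 0  
0.09 0  
0.11 0  
0.13 15 [0.617 0.147 0.222] [0.628 0.15  0.232]
0.15 2918 [0.387 0.15  0.04 ] [0.67  0.17  0.447]
0.17 1429 [0.38 0.17 0.04] [0.672 0.19  0.448]
0.19 1176 [0.38  0.19  0.042] [0.651 0.205 0.255]
0.21 138 [0.413 0.214 0.04 ] [0.445 0.22  0.099]
```

>>> carry_out(motion=[[[0.2,-0.2,-0.2],0.0],[[0.4,-0.4,-0.25],0.005],[[0.6,-0.6,-0.25],0.01],[[0.8,-0.8,-0.25],0.01],[[1,-1,-0.25],0.013],[[1,-1,-0.25],0.013],[[1,-1,-0.25],0.013]], hand=-1)

```text
time_s: 2.25
ee_pos: [0.2969, -0.2712, 0.256]
eef_rot: [3.141, -0.001, 0.226]
force: [0.2, -1.0, 0.1]
grip_width: 0.094
grip_force: 0.0
```

>>> carry_out(motion=[[[0.2,-0.2,0],0.005],[[0.4,-0.4,0],0.01],[[0.6,-0.6,0],0.013],[[0.8,-0.8,0],0.013],[[1,-1,0],0.013],[[1,-1,0],0.013],[[1,-1,0],0.013]])

```text
time_s: 2.95
ee_pos: [0.4478, -0.0334, 0.2551]
eef_rot: [-3.141, 0.0, 0.143]
force: [0.4, -0.2, -0.2]
grip_width: 0.094
grip_force: 0.0
```

```bash
python3 - <<'E'
from h import *
W,p=cloud("wrist"); np.save("w1.npy",W); cv2.imwrite("pics/w1.png",p); go((.44,-.012,.25,.14)); print(ctrl.get_obs()["qpos"])
E
```

```text
at [ 0.447  -0.0348  0.2551] yaw 0.142 t 3.0
(0.44, -0.012, 0.25, 0.14) -> [-0.0186, -0.1179, 0.0254] 0.0003
[-1.59375684e-01  3.27541029e-02  1.71598756e+00 -1.25462575e-04
  1.39359702e+00  1.26946533e+00]
```

View pics/w1.png

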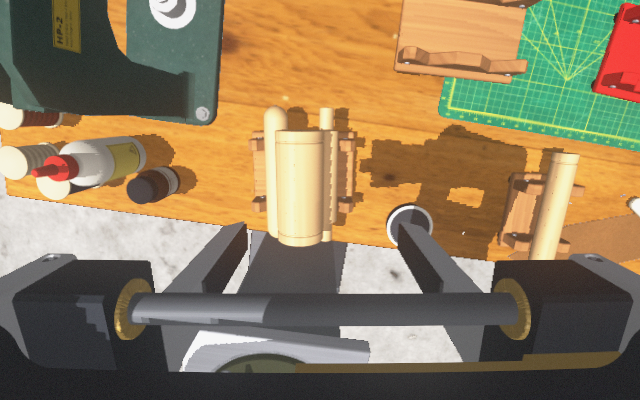

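The wrist view shows the thick former at (299,187), the round-ended one at (276,170), the stub former at (329,170), the work rest at (545,210) and the side rest at (460,40). I'll fit cylinders of known radius to the points from the wrist and top clouds.

```bash
cat >> h.py <<'E'
from scipy.optimize import least_squares
def box(W,c,yaw,hx,hy,z0,z1):
    "points in an upright box round c (world), turned by yaw"
    P=W.reshape(-1,3); P=P[np.isfinite(P).all(1)]; d=P[:,:2]-np.array(c[:2]); l=d@np.array([[np.cos(yaw),-np.sin(yaw)],[np.sin(yaw),np.cos(yaw)]])
    return P[(abs(l[:,0])<hx)&(abs(l[:,1])<hy)&(P[:,2]>z0)&(P[:,2]<z1)]
def cyl(P,r,yaw):
    "axis fit of known radius: mid (x,y,z), yaw, pitch, length, rms"
    m=P.mean(0)
    def f(q):
        a=np.array([np.cos(q[0]),np.sin(q[0]),q[1]]); a/=np.linalg.norm(a); d=P-np.array([m[0],m[1]+q[2],m[2]+q[3]])
        return np.linalg.norm(np.cross(d,a),axis=1)-r
    s=least_squares(f,[yaw,0,0,-r],loss="soft_l1",f_scale=.002); q=s.x
    a=np.array([np.cos(q[0]),np.sin(q[0]),q[1]]); o=np.array([m[0],m[1]+q[2],m[2]+q[3]]); t=(P-o)@a; lo,hi=np.percentile(t,[.5,99.5])
    return dict(mid=np.round(o+a*(lo+hi)/2,4).tolist(),yaw=round(q[0],3),slope=round(q[1],3),L=round(hi-lo,4),rms=round(float(np.sqrt(np.mean(s.fun**2))),4),n=len(P))
def stand(P): return rect(P)
E
python3 - <<'E'
from h import *
for f in("top0","w1"):
    W=np.load(f+".npy"); print(f)
    c=np.array([.437,-.010]); y=.142; n=np.array([-np.sin(y),np.cos(y)])
    print("thick",cyl(box(W,c,y,.08,.024,.085,.13),.028,y))
    print("round",cyl(box(W,c+.038*n,y,.12,.009,.055,.068),.015,y))
    print("stub",cyl(box(W,c-.037*n,y,.054,.009,.055,.068),.015,y), rect(box(W,c-.031*n,y,.12,.012,.05,.068)))
    print("work",cyl(box(W,(.435,-.344),y,.12,.012,.055,.072),.015,y))
    for nm,c2 in(("rack",c),("side",(.649,-.181)),("workr",(.435,-.344))):
        P=box(W,c2,.09,.1,.1,.014,.022); print(nm,"board",rect(P),np.median(P[:,2]).round(4))
        P=box(W,c2,.09,.1,.12,-.01,.01); print("bench z",np.median(P[:,2]).round(4))
E
```

```text
top0
thick {'mid': [0.4358, -0.0084, 0.0795], 'yaw': np.float64(0.138), 'slope': np.float64(0.0), 'L': np.float64(0.1282), 'rms': 0.0012, 'n': 1251}
round {'mid': [0.4398, 0.0231, 0.0496], 'yaw': np.float64(0.146), 'slope': np.float64(-0.005), 'L': np.float64(0.1631), 'rms': 0.0015, 'n': 315}
stub {'mid': [0.4412, -0.0387, 0.0499], 'yaw': np.float64(0.128), 'slope': np.float64(-0.007), 'L': np.float64(0.1062), 'rms': 0.0014, 'n': 313} (array([446.3, -41.3]), array([168.8,  22. ]), 8.47)
work {'mid': [0.4367, -0.3455, 0.0499], 'yaw': np.float64(0.097), 'slope': np.float64(-0.001), 'L': np.float64(0.1666), 'rms': 0.0013, 'n': 730}
rack board (array([440.6,  -8.3]), array([111. , 137.2]), 8.04) 0.0179
bench z 0.0
side board (array([ 648.9, -180.7]), array([112.2, 155.5]), 2.73) 0.0179
bench z 0.0016
workr board (array([ 432.3, -346.5]), array([111.7,  86.4]), 5.85) 0.018
bench z 0.0006
w1
thick {'mid': [0.4377, -0.0069, 0.081], 'yaw': np.float64(0.134), 'slope': np.float64(-0.001), 'L': np.float64(0.1288), 'rms': 0.0014, 'n': 4880}
round {'mid': [0.443, 0.025, 0.0512], 'yaw': np.float64(0.139), 'slope': np.float64(-0.005), 'L': np.float64(0.163), 'rms': 0.0013, 'n': 1347}
stub {'mid': [0.4418, -0.0374, 0.0513], 'yaw': np.float64(0.133), 'slope': np.float64(-0.0), 'L': np.float64(0.1046), 'rms': 0.0007, 'n': 958} (array([448.2, -41.6]), array([170. ,  23.1]), 9.59)
work {'mid': [0.4515, -0.3426, 0.0507], 'yaw': np.float64(0.097), 'slope': np.float64(-0.001), 'L': np.float64(0.1413), 'rms': 0.0009, 'n': 2001}
rack board (array([451.1,  -5. ]), array([ 94.6, 138.2]), 7.74) 0.0195
bench z 0.0015
side board (array([ 638.5, -179.6]), array([ 90.7, 156.5]), 3.15) 0.0192
bench z 0.0028
workr board (array([ 432.4, -325.2]), array([110.8,  51.4]), 4.59) 0.0188
bench z 0.0011
```

The two cameras agree within 2–3 mm:

| Item | Centre (m) | Yaw (rad) |
|---|---|---|
| Rack | (0.441, -0.008) | 0.137 |
| Side rest | (0.649, -0.181) | 0.048 |
| Work rest | (0.432, -0.346) | 0.097 |

The heights also match the text. Next is the thick former.

```bash
python3 - <<'E'
from h import *
go((.437,-.0077,.17,.137),(.437,-.0077,.07,.137))
E
```

```text
at [ 0.447  -0.0348  0.2551] yaw 0.142 t 3.0
(0.437, -0.0077, 0.17, 0.137) -> [-0.0301, -0.1413, 0.4254] 0.0008
(0.437, -0.0077, 0.07, 0.137) -> [-0.0297, -0.1412, 0.9254] 0.0008
```

>>> carry_out(motion=[[[-0.03,-0.14,0.1],0.001],[[-0.03,-0.141,0.25],0.001],[[-0.03,-0.141,0.4],0.001],[[-0.03,-0.141,0.5],0.001],[[-0.03,-0.141,0.6],0.001],[[-0.03,-0.141,0.7],0.001],[[-0.03,-0.141,0.78],0.001],[[-0.03,-0.141,0.85],0.001],[[-0.03,-0.141,0.9],0.001],[[-0.03,-0.141,0.925],0.001],[[-0.03,-0.141,0.925],0.001],[[-0.03,-0.141,0.925],0.001]])

```text
time_s: 4.2
ee_pos: [0.4369, -0.0086, 0.0709]
eef_rot: [3.141, -0.001, 0.133]
force: [-0.1, -0.1, -0.6]
grip_width: 0.0944
grip_force: 0.0
```

>>> carry_out(motion=[[[0,0,0],0],[[0,0,0],0],[[0,0,0],0],[[0,0,0],0],[[0,0,0],0],[[0,0,0],0],[[0,0,0],0],[[0,0,0],0]], hand=0.4, force=20)

```text
time_s: 5.0
ee_pos: [0.4366, -0.0082, 0.0704]
eef_rot: [-3.141, 0.0, 0.133]
force: [0.3, 2.8, 0.9]
grip_width: 0.0548
grip_force: 20.0
```

>>> carry_out(motion=[[[0,0,-0.03],0],[[0,0,-0.08],0],[[0,0,-0.16],0],[[0,0,-0.26],0],[[0,0,-0.36],0],[[0,0,-0.46],0],[[0,0,-0.5],0],[[0,0,-0.5],0]])

```text
time_s: 5.8
ee_pos: [0.4371, -0.0085, 0.1715]
eef_rot: [3.141, -0.002, 0.133]
force: [0.1, 0.2, -2.0]
grip_width: 0.0545
grip_force: 20.0
```

```bash
python3 - <<'E'
from h import *
print(ctrl.get_obs()["grip_width"]);go((.647,-.142,.17,.048),(.647,-.142,.062,.048))
W,p=cloud("top"); print("thick",cyl(box(W,(.437,-.008),.135,.08,.024,.185,.24),.028,.135))
E
```

```text
0.05450019961697845
at [ 0.4371 -0.0085  0.1715] yaw 0.1331 t 5.8
(0.647, -0.142, 0.17, 0.048) -> [0.9518, 0.8011, 0.0099] 0.0135
(0.647, -0.142, 0.062, 0.048) -> [0.9507, 0.8007, 0.5499] 0.0135
thick {'mid': [0.4363, -0.0096, 0.1809], 'yaw': np.float64(0.136), 'slope': np.float64(-0.0), 'L': np.float64(0.1291), 'rms': 0.0011, 'n': 524}
```

>>> carry_out(motion=[[[0.1,0.08,0],0.002],[[0.25,0.2,0],0.004],[[0.4,0.33,0],0.006],[[0.55,0.46,0],0.008],[[0.7,0.59,0],0.01],[[0.82,0.69,0],0.012],[[0.9,0.76,0],0.0135],[[0.952,0.798,0],0.0135],[[0.952,0.798,0],0.0135],[[0.952,0.798,0],0.0135]])

```text
time_s: 6.85
ee_pos: [0.6459, -0.141, 0.1691]
eef_rot: [-3.141, 0.002, 0.048]
force: [-0.8, -0.5, -2.2]
grip_width: 0.0546
grip_force: 20.0
```

```bash
python3 - <<'E'
from h import *
go((.647,-.142,.059,.048))
W,p=cloud("top"); print("thick",cyl(box(W,(.647,-.142),.048,.08,.024,.185,.24),.028,.05))
for y0,h in((.048,.1),): 
    P=box(W,(.649,-.181),.048,.1,.1,.014,.022); print(rect(P))
E
```

```text
at [ 0.6459 -0.141   0.1691] yaw 0.0484 t 6.8
(0.647, -0.142, 0.059, 0.048) -> [0.0063, 0.0057, 0.5503] 0.0001
thick {'mid': [0.6122, -0.141, 0.1819], 'yaw': np.float64(-0.027), 'slope': np.float64(-0.101), 'L': np.float64(0.0618), 'rms': 0.0011, 'n': 23}
(array([ 640.2, -207. ]), array([ 92.2, 103.6]), 3.26)
```

>>> carry_out(motion=[[[0.005,0.005,0.1],0],[[0.005,0.005,0.2],0],[[0.005,0.005,0.3],0],[[0.005,0.005,0.4],0],[[0.005,0.005,0.46],0],[[0.005,0.005,0.5],0],[[0.005,0.005,0.53],0],[[0.005,0.005,0.545],0],[[0.005,0.005,0.55],0],[[0.005,0.005,0.55],0]])

```text
time_s: 7.9
ee_pos: [0.6478, -0.1423, 0.0609]
eef_rot: [3.141, -0.001, 0.048]
force: [0.0, 0.1, -2.0]
grip_width: 0.0546
grip_force: 20.0
```

>>> carry_out(motion=[[[0,0,0],0],[[0,0,0],0],[[0,0,0],0],[[0,0,0],0],[[0,0,0],0],[[0,0,0],0],[[0,0,0],0],[[0,0,0],0]], hand=-0.7)

```text
time_s: 8.7
ee_pos: [0.6476, -0.1422, 0.0604]
eef_rot: [-3.142, 0.0, 0.048]
force: [-0.3, 0.5, -0.3]
grip_width: 0.0797
grip_force: 0.0
```

>>> carry_out(motion=[[[0,0,-0.03],0],[[0,0,-0.1],0],[[0,0,-0.2],0],[[0,0,-0.3],0],[[0,0,-0.45],0],[[0,0,-0.6],0],[[0,0,-0.75],0],[[-0.1,0,-0.85],0],[[-0.3,0,-0.9],0],[[-0.5,0,-0.9],0],[[-0.5,0,-0.9],0]])

```text
time_s: 9.8
ee_pos: [0.5445, -0.1471, 0.2422]
eef_rot: [3.141, -0.001, 0.047]
force: [0.5, 0.6, 0.6]
grip_width: 0.0801
grip_force: 0.0
```

```bash
python3 - <<'E'
from h import *
go((.4455,-.0385,.25,.137))
W,p=cloud("wrist"); cv2.imwrite("pics/w2.png",p)
c=(.647,-.142); print("thick w",cyl(box(W,c,.048,.08,.024,.07,.12),.028,.05))
for k in(.1,): 
    P=box(W,(.649,-.181),.048,.1,.1,.014,.022); print("side w",rect(P))
W,p=cloud("top"); np.save("top1.npy",W)
print("thick t",cyl(box(W,c,.048,.08,.024,.07,.12),.028,.05))
y=.137;c=np.array([.441,-.008]);n=np.array([-np.sin(y),np.cos(y)])
print("stub t",cyl(box(W,c-.031*n,y,.055,.012,.055,.072),.015,y),cyl(box(W,c-.031*n,y,.12,.007,.05,.072),.015,y))
print("round t",cyl(box(W,c+.031*n,y,.12,.012,.055,.072),.015,y))
E
```

```text
at [ 0.5445 -0.1471  0.2422] yaw 0.0474 t 9.8
(0.4455, -0.0385, 0.25, 0.137) -> [-0.4687, -0.5657, -0.0393] -0.0143
thick w {'mid': [0.6482, -0.141, 0.0696], 'yaw': np.float64(0.047), 'slope': np.float64(0.001), 'L': np.float64(0.1287), 'rms': 0.0007, 'n': 6077}
side w (array([ 650.4, -179.5]), array([110.7, 155.6]), 2.14)
thick t {'mid': [0.6988, -0.139, 0.0682], 'yaw': np.float64(-0.025), 'slope': np.float64(-0.087), 'L': np.float64(0.0232), 'rms': 0.0014, 'n': 150}
stub t {'mid': [0.4913, -0.0313, 0.0507], 'yaw': np.float64(-0.257), 'slope': np.float64(-0.466), 'L': np.float64(0.0116), 'rms': 0.0014, 'n': 29} {'mid': [0.507, -0.0286, 0.0458], 'yaw': np.float64(0.166), 'slope': np.float64(-0.219), 'L': np.float64(0.0381), 'rms': 0.0022, 'n': 87}h.py:30: RuntimeWarning: Mean of empty slice.
  m=P.mean(0)
  ret = um.true_divide(
Traceback (most recent call last):
  File "h.py", line 35, in cyl
    a=np.array([np.cos(q[0]),np.sin(q[0]),q[1]]); o=np.array([m[0],m[1]+q[2],m[2]+q[3]]); t=(P-o)@a; lo,hi=np.percentile(t,[.5,99.5])
                                                                                                           ~~~~~~~~~~~~~^^^^^^^^^^^^^
IndexError: index -1 is out of bounds for axis 0 with size 0
```

The thick former is lying in its side-rest groove at yaw 0.047, 1–2 mm off centre. Next is the stub former.

>>> carry_out(motion=[[[-0.1,-0.14,0],-0.003],[[-0.22,-0.28,0],-0.007],[[-0.34,-0.42,0],-0.011],[[-0.44,-0.53,0],-0.014],[[-0.47,-0.565,0],-0.0143],[[-0.47,-0.565,0],-0.0143],[[-0.47,-0.565,0],-0.0143]], hand=-0.06)

```text
time_s: 10.6
ee_pos: [0.4495, -0.0392, 0.2407]
eef_rot: [3.141, -0.001, 0.138]
force: [0.0, 0.2, 0.8]
grip_width: 0.0495
grip_force: 0.0
```

```bash
python3 - <<'E'
from h import *
W,p=cloud("wrist"); cv2.imwrite("pics/w3.png",p); np.save("w3.npy",W)
y=.137;c=np.array([.441,-.008]);n=np.array([-np.sin(y),np.cos(y)])
print("stub",cyl(box(W,c-.031*n,y,.065,.013,.055,.072),.015,y),rect(box(W,c-.031*n,y,.12,.015,.05,.072)))
print("round",cyl(box(W,c+.031*n,y,.12,.013,.055,.072),.015,y))
go((.4453,-.0385,.12,.137),(.4453,-.0385,.038,.137)); print(ctrl.get_obs()["grip_width"])
E
```

```text
stub {'mid': [0.445, -0.0372, 0.0511], 'yaw': np.float64(0.134), 'slope': np.float64(0.002), 'L': np.float64(0.1281), 'rms': 0.0015, 'n': 2161} (array([447.4, -37.6]), array([171.1,  27.7]), 7.39)
round {'mid': [0.4536, 0.0267, 0.0512], 'yaw': np.float64(0.136), 'slope': np.float64(-0.006), 'L': np.float64(0.1409), 'rms': 0.0011, 'n': 2578}
at [ 0.4494 -0.0393  0.2405] yaw 0.1376 t 10.7
(0.4453, -0.0385, 0.12, 0.137) -> [-0.0195, -0.0068, 0.6025] 0.0001
(0.4453, -0.0385, 0.038, 0.137) -> [-0.0196, -0.0069, 1.0125] 0.0001
0.04994112507013626
```

View pics/w3.png

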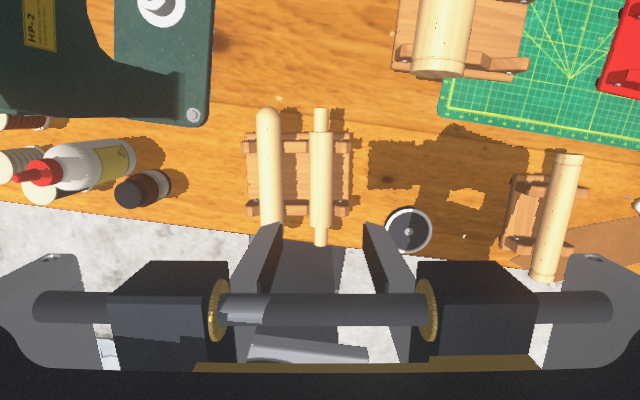

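The picture shows the stub former at (321,175), the round-ended one at (270,165), and the thick one resting in the side rest at (445,40). I'll descend on the stub former.

>>> carry_out(motion=[[[-0.017,-0.006,0.15],0],[[-0.017,-0.006,0.35],0],[[-0.017,-0.006,0.5],0],[[-0.017,-0.006,0.6],0],[[-0.017,-0.006,0.7],0],[[-0.017,-0.006,0.8],0],[[-0.017,-0.006,0.88],0],[[-0.017,-0.006,0.95],0],[[-0.017,-0.006,1.0],0],[[-0.017,-0.006,1.0],0],[[-0.017,-0.006,1.0],0]])

```text
time_s: 11.75
ee_pos: [0.4452, -0.0383, 0.0406]
eef_rot: [3.142, 0.0, 0.138]
force: [0.3, 0.2, 0.1]
grip_width: 0.0499
grip_force: 0.0
```

>>> carry_out(motion=[[[0,0,0.02],0],[[0,0,0.02],0],[[0,0,0.02],0],[[0,0,0.02],0],[[0,0,0.02],0],[[0,0,0.02],0],[[0,0,0.02],0],[[0,0,0.02],0]], hand=0.6, force=15)

```text
time_s: 12.55
ee_pos: [0.445, -0.0379, 0.0366]
eef_rot: [-3.141, -0.0, 0.138]
force: [-0.7, 4.6, 5.0]
grip_width: 0.0289
grip_force: 15.0
```

>>> carry_out(motion=[[[0,0,-0.03],0],[[0,0,-0.08],0],[[0,0,-0.16],0],[[0,0,-0.26],0],[[0,0,-0.36],0],[[0,0,-0.46],0],[[0,0,-0.56],0],[[0,0,-0.65],0],[[0,0,-0.65],0],[[0,0,-0.65],0]])

```text
time_s: 13.55
ee_pos: [0.4447, -0.0381, 0.1663]
eef_rot: [3.141, -0.0, 0.138]
force: [-0.1, 0.4, -1.2]
grip_width: 0.029
grip_force: 15.0
```

```bash
python3 - <<'E'
from h import *
W,p=cloud("top");o=ctrl.get_obs(); e=o["ee_pos"]
P=box(W,e[:2],.135,.12,.03,e[2]+.003,e[2]+.04); print(rect(P),P[:,2].max())
Wr,p=cloud("wrist"); P=box(Wr,e[:2],.135,.12,.03,e[2]-.005,e[2]+.035);print(rect(P),P[:,2].max())
go((.651,-.220,.167,.048))
E
```

```text
(array([447.2, -46.4]), array([168.2,  38. ]), 11.38) 0.19673001827168202
(array([448.2, -38.3]), array([166.1,  52.1]), 18.72) 0.200757122807837
at [ 0.4444 -0.038   0.1656] yaw 0.1381 t 13.7
(0.651, -0.22, 0.167, 0.048) -> [0.8979, 1.0436, -0.0086] 0.0143
```

>>> carry_out(motion=[[[0.1,0.12,0],0.002],[[0.24,0.28,0],0.004],[[0.38,0.44,0],0.006],[[0.52,0.6,0],0.008],[[0.66,0.76,0],0.01],[[0.78,0.9,0],0.012],[[0.86,0.98,0],0.0143],[[0.89,1.0,0],0.0143],[[0.89,1.0,0],0.0143],[[0.89,1.0,0],0.0143]])

```text
time_s: 14.65
ee_pos: [0.6481, -0.2107, 0.166]
eef_rot: [-3.141, 0.001, 0.049]
force: [-1.1, 0.1, -0.7]
grip_width: 0.0286
grip_force: 15.0
```

```bash
python3 - <<'E'
from h import *
go((.6485,-.220,.0385,.048))
E
```

```text
at [ 0.6481 -0.2107  0.166 ] yaw 0.0492 t 14.7
(0.6485, -0.22, 0.0385, 0.048) -> [0.0003, 0.0466, 0.6376] 0.0002
```

>>> carry_out(motion=[[[0,0.03,0],0],[[0,0.047,0.1],0],[[0,0.047,0.2],0],[[0,0.047,0.3],0],[[0,0.047,0.4],0],[[0,0.047,0.48],0],[[0,0.047,0.55],0],[[0,0.047,0.6],0],[[0,0.047,0.625],0],[[0,0.047,0.64],0],[[0,0.047,0.64],0]])

```text
time_s: 15.75
ee_pos: [0.6493, -0.221, 0.0387]
eef_rot: [3.141, -0.0, 0.048]
force: [-0.5, 0.4, -0.9]
grip_width: 0.0291
grip_force: 15.0
```

>>> carry_out(motion=[[[0,0,0],0],[[0,0,0],0],[[0,0,0],0],[[0,0,0],0],[[0,0,0],0],[[0,0,0],0],[[0,0,0],0]], hand=-0.06)

```text
time_s: 16.45
ee_pos: [0.6491, -0.221, 0.0385]
eef_rot: [3.142, 0.0, 0.048]
force: [-0.3, 0.9, 0.5]
grip_width: 0.05
grip_force: 0.0
```

>>> carry_out(motion=[[[0,0,-0.03],0],[[0,0,-0.1],0],[[0,0,-0.2],0],[[0,0,-0.35],0],[[0,0,-0.5],0],[[0,0,-0.7],0],[[0,0,-0.85],0],[[-0.1,0.1,-0.95],0],[[-0.3,0.25,-1],0],[[-0.5,0.35,-1],0],[[-0.6,0.35,-1],0],[[-0.6,0.35,-1],0]])

```text
time_s: 17.65
ee_pos: [0.5308, -0.2977, 0.2406]
eef_rot: [3.14, -0.002, 0.046]
force: [0.8, -0.9, -0.7]
grip_width: 0.0497
grip_force: 0.0
```

```bash
python3 - <<'E'
from h import *
go((.4367,-.345,.24,.097))
W,p=cloud("wrist"); cv2.imwrite("pics/w4.png",p)
print("stub",cyl(box(W,(.651,-.22),.048,.12,.015,.055,.072),.015,.05),rect(box(W,(.651,-.22),.048,.12,.015,.055,.072)))
print("thick",cyl(box(W,(.647,-.142),.048,.08,.024,.07,.12),.028,.05))
E
```

```text
at [ 0.5308 -0.2977  0.2406] yaw 0.046 t 17.6
(0.4367, -0.345, 0.24, 0.097) -> [-0.4811, 0.2148, 0.0025] -0.0081
stub {'mid': [0.6446, -0.2187, 0.0508], 'yaw': np.float64(0.046), 'slope': np.float64(0.01), 'L': np.float64(0.153), 'rms': 0.0022, 'n': 3274} (array([ 644.7, -219.5]), array([155.9,  28.3]), 2.62)
thick {'mid': [0.6458, -0.1408, 0.0699], 'yaw': np.float64(0.046), 'slope': np.float64(-0.0), 'L': np.float64(0.1245), 'rms': 0.0008, 'n': 6146}
```

Both former are parked. Next is the plain former on the work rest.

>>> carry_out(motion=[[[-0.12,0.05,0],-0.002],[[-0.26,0.12,0],-0.004],[[-0.4,0.18,0],-0.006],[[-0.48,0.215,0],-0.008],[[-0.48,0.215,0],-0.008],[[-0.48,0.215,0],-0.008]])

```text
time_s: 18.3
ee_pos: [0.4398, -0.3441, 0.2389]
eef_rot: [3.141, -0.001, 0.099]
force: [0.1, 0.1, 0.2]
grip_width: 0.05
grip_force: 0.0
```

```bash
python3 - <<'E'
from h import *
go((.436,-.345,.038,.097))
W,p=cloud("wrist"); cv2.imwrite("pics/w5.png",p)
print("plain",cyl(box(W,(.436,-.345),.097,.12,.015,.055,.072),.015,.1))
P=box(W,(.432,-.346),.097,.1,.1,.014,.022); print("work board",rect(P))
W,p=cloud("top");print("side",rect(box(W,(.649,-.181),.048,.1,.1,.014,.022)))
print("stub",cyl(box(W,(.651,-.22),.048,.057,.015,.055,.072),.015,.05),rect(box(W,(.651,-.22),.048,.12,.015,.055,.072)))
print("thick",cyl(box(W,(.647,-.142),.048,.08,.024,.07,.12),.028,.05))
E
```

```text
at [ 0.4398 -0.3441  0.2389] yaw 0.0985 t 18.3
(0.436, -0.345, 0.038, 0.097) -> [-0.02, 0.0024, 1.0046] 0.0002
plain {'mid': [0.4381, -0.3442, 0.0512], 'yaw': np.float64(0.097), 'slope': np.float64(-0.0), 'L': np.float64(0.1676), 'rms': 0.0007, 'n': 3311}
work board (array([ 442.3, -343.8]), array([92.5, 84.3]), 5.58)
side (array([ 648.7, -180.8]), array([110.9, 155.9]), 3.08)
stub {'mid': [0.6513, -0.2198, 0.0498], 'yaw': np.float64(0.043), 'slope': np.float64(-0.004), 'L': np.float64(0.1124), 'rms': 0.0012, 'n': 536} (array([ 649.2, -219.5]), array([168.6,  28.5]), 2.72)
thick {'mid': [0.6464, -0.1421, 0.0679], 'yaw': np.float64(0.047), 'slope': np.float64(0.003), 'L': np.float64(0.1291), 'rms': 0.0023, 'n': 1140}
```

>>> carry_out(motion=[[[-0.012,0.003,0.15],0],[[-0.012,0.003,0.35],0],[[-0.012,0.003,0.5],0],[[-0.012,0.003,0.6],0],[[-0.012,0.003,0.7],0],[[-0.012,0.003,0.8],0],[[-0.012,0.003,0.88],0],[[-0.012,0.003,0.95],0],[[-0.012,0.003,1.0],0],[[-0.012,0.003,1.0],0],[[-0.012,0.003,1.0],0]])

```text
time_s: 19.5
ee_pos: [0.4369, -0.3452, 0.0388]
eef_rot: [3.141, -0.0, 0.099]
force: [1.3, 0.2, 0.6]
grip_width: 0.0501
grip_force: 0.0
```

>>> carry_out(motion=[[[0,0,0.01],0],[[0,0,0.01],0],[[0,0,0.01],0],[[0,0,0.01],0],[[0,0,0.01],0],[[0,0,0.01],0],[[0,0,0.01],0],[[0,0,0.01],0]], hand=0.6, force=15)

```text
time_s: 20.3
ee_pos: [0.4366, -0.345, 0.0368]
eef_rot: [-3.141, -0.0, 0.099]
force: [-1.2, 4.8, 6.1]
grip_width: 0.029
grip_force: 15.0
```

>>> carry_out(motion=[[[0,0,-0.03],0],[[0,0,-0.08],0],[[0,0,-0.16],0],[[0,0,-0.26],0],[[0,0,-0.36],0],[[0,0,-0.46],0],[[0,0,-0.56],0],[[0,0,-0.65],0],[[0,0,-0.65],0],[[0,0,-0.65],0]])

```text
time_s: 21.3
ee_pos: [0.4365, -0.3451, 0.1664]
eef_rot: [3.141, -0.0, 0.099]
force: [0.8, 0.3, -0.6]
grip_width: 0.029
grip_force: 15.0
```

```bash
python3 - <<'E'
from h import *
W,p=cloud("top");e=ctrl.get_obs()["ee_pos"]
P=box(W,e[:2],.097,.12,.03,e[2]+.003,e[2]+.03); print(rect(P),P[:,2].max())
Wr,p=cloud("wrist"); P=box(Wr,e[:2],.097,.12,.018,e[2]-.005,e[2]+.035);print(rect(P),P[:,2].max())
P=box(W,(.432,-.346),.097,.1,.1,.014,.022); print("work board",rect(P))
P=box(Wr,(.432,-.346),.097,.1,.1,.014,.022); print("work board",rect(P))
go((.445,-.0385,.17,.137))
E
```

```text
(array([ 437.6, -346.2]), array([168. ,  30.3]), 6.11) 0.19567634429247827
(array([ 439.3, -344.4]), array([165.9,  35.9]), 3.64) 0.2006444885161004
work board (array([ 471. , -328.8]), array([32.1, 57.6]), 1.74)
work board (array([ 442.7, -343.8]), array([92.3, 84.1]), 5.71)
at [ 0.4362 -0.3448  0.1655] yaw 0.0986 t 21.4
(0.445, -0.0385, 0.17, 0.137) -> [0.1946, -1.52, -0.0214] -0.0061
```

>>> carry_out(motion=[[[0.02,-0.1,0],0],[[0.04,-0.25,0],-0.001],[[0.06,-0.42,0],-0.002],[[0.08,-0.6,0],-0.003],[[0.1,-0.78,0],-0.004],[[0.12,-0.92,0],-0.005],[[0.14,-1,0],-0.006],[[0.14,-1,0],-0.006]])

```text
time_s: 22.2
ee_pos: [0.4446, -0.1418, 0.1658]
eef_rot: [-3.141, 0.001, 0.139]
force: [-0.4, 0.6, -0.9]
grip_width: 0.0288
grip_force: 15.0
```

>>> carry_out(motion=[[[0.01,-0.08,0],0],[[0.02,-0.2,0],0],[[0.03,-0.34,0],0],[[0.035,-0.45,0],0],[[0.035,-0.51,0],0],[[0.035,-0.51,0],0],[[0.035,-0.51,0],0]])

```text
time_s: 22.9
ee_pos: [0.4379, -0.042, 0.1663]
eef_rot: [3.141, 0.0, 0.136]
force: [-0.1, -0.3, -0.1]
grip_width: 0.0287
grip_force: 15.0
```

```bash
python3 - <<'E'
from h import *
W,p=cloud("top");e=ctrl.get_obs()["ee_pos"]
P=box(W,e[:2],.137,.12,.03,e[2]+.003,e[2]+.03); print(rect(P))
go((.4442,-.0385,.038,.137))
E
```

```text
(array([439.4, -50.5]), array([169.5,  38. ]), 11.98)
at [ 0.4379 -0.0422  0.1663] yaw 0.1357 t 22.9
(0.4442, -0.0385, 0.038, 0.137) -> [0.0337, -0.0142, 0.6417] -0.0002
```

>>> carry_out(motion=[[[0.03,-0.014,0],0],[[0.034,-0.0145,0.1],0],[[0.034,-0.0145,0.2],0],[[0.034,-0.0145,0.3],0],[[0.034,-0.0145,0.4],0],[[0.034,-0.0145,0.48],0],[[0.034,-0.0145,0.55],0],[[0.034,-0.0145,0.6],0],[[0.034,-0.0145,0.63],0],[[0.034,-0.0145,0.642],0],[[0.034,-0.0145,0.642],0],[[0.034,-0.0145,0.642],0]])

```text
time_s: 24.15
ee_pos: [0.4445, -0.0376, 0.0385]
eef_rot: [3.141, -0.001, 0.136]
force: [0.4, 0.4, -1.5]
grip_width: 0.0286
grip_force: 15.0
```

>>> carry_out(motion=[[[0,0,0],0],[[0,0,0],0],[[0,0,0],0],[[0,0,0],0],[[0,0,0],0],[[0,0,0],0],[[0,0,0],0]], hand=-0.06)

```text
time_s: 24.85
ee_pos: [0.4441, -0.0375, 0.038]
eef_rot: [-3.142, 0.0, 0.136]
force: [0.4, 0.1, 0.4]
grip_width: 0.0498
grip_force: 0.0
```

>>> carry_out(motion=[[[0,0,-0.03],0],[[0,0,-0.1],0],[[0,0,-0.2],0],[[0,0,-0.35],0],[[0,0,-0.5],0],[[0,0,-0.7],0],[[0,0,-0.85],0],[[0,0,-1],0],[[0,0,-1],0],[[0,0,-1],0]])

```text
time_s: 25.85
ee_pos: [0.4441, -0.0375, 0.2383]
eef_rot: [3.141, -0.001, 0.136]
force: [-0.3, 0.0, -0.2]
grip_width: 0.0498
grip_force: 0.0
```

```bash
python3 - <<'E'
from h import *
W,p=cloud("wrist"); cv2.imwrite("pics/w6.png",p)
y=.137;c=np.array([.441,-.008]);n=np.array([-np.sin(y),np.cos(y)])
print("plain",cyl(box(W,c-.031*n,y,.12,.013,.055,.072),.015,y))
print("round",cyl(box(W,c+.031*n,y,.12,.013,.055,.072),.015,y))
print("board",rect(box(W,c,y,.1,.1,.014,.022)))
go((.6,-.22,.24,.048))
E
```

```text
plain {'mid': [0.4463, -0.037, 0.0512], 'yaw': np.float64(0.135), 'slope': np.float64(-0.001), 'L': np.float64(0.1683), 'rms': 0.0007, 'n': 3061}
round {'mid': [0.448, 0.0259, 0.0512], 'yaw': np.float64(0.136), 'slope': np.float64(-0.005), 'L': np.float64(0.1509), 'rms': 0.001, 'n': 2698}
board (array([453. ,  -4.9]), array([ 91.4, 138.8]), 6.7)
at [ 0.4438 -0.0374  0.2375] yaw 0.1363 t 25.9
(0.6, -0.22, 0.24, 0.048) -> [0.6498, 1.0104, -0.0131] 0.014
```

View pics/w6.png

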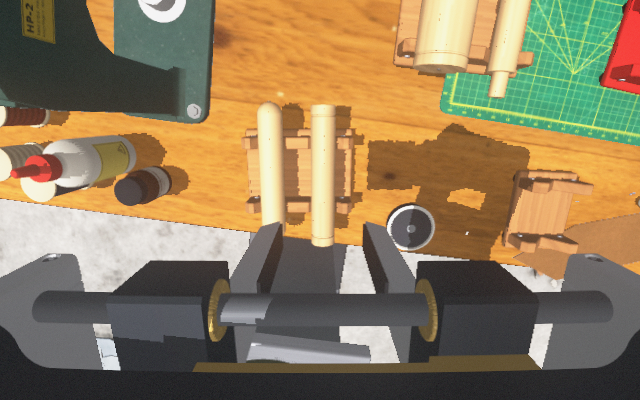

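The plain former is in the rack groove at (322,175), beside the round-ended one. Next I'll fetch the stub former from the side rest.

>>> carry_out(motion=[[[0.14,0.16,0],0.002],[[0.3,0.34,0],0.004],[[0.46,0.52,0],0.006],[[0.62,0.7,0],0.008],[[0.76,0.86,0],0.011],[[0.87,0.98,0],0.014],[[0.89,1.0,0],0.014],[[0.89,1.0,0],0.014],[[0.89,1.0,0],0.014]])

```text
time_s: 26.8
ee_pos: [0.6471, -0.2107, 0.2375]
eef_rot: [-3.141, 0.001, 0.049]
force: [0.3, 0.5, 0.1]
grip_width: 0.0497
grip_force: 0.0
```

```bash
python3 - <<'E'
from h import *
go((.6495,-.220,.038,.048))
E
```

```text
at [ 0.6471 -0.2107  0.2375] yaw 0.049 t 26.8
(0.6495, -0.22, 0.038, 0.048) -> [0.0107, 0.0475, 0.9976] 0.0002
```

>>> carry_out(motion=[[[0.01,0.047,0.1],0],[[0.01,0.047,0.25],0],[[0.01,0.047,0.4],0],[[0.01,0.047,0.53],0],[[0.01,0.047,0.65],0],[[0.01,0.047,0.76],0],[[0.01,0.047,0.85],0],[[0.01,0.047,0.92],0],[[0.01,0.047,0.97],0],[[0.01,0.047,1.0],0],[[0.01,0.047,1.0],0],[[0.01,0.047,1.0],0]])

```text
time_s: 28.0
ee_pos: [0.6504, -0.2208, 0.0388]
eef_rot: [3.141, -0.001, 0.048]
force: [-0.2, -0.0, 0.4]
grip_width: 0.0498
grip_force: 0.0
```

>>> carry_out(motion=[[[0,0,0],0],[[0,0,0],0],[[0,0,0],0],[[0,0,0],0],[[0,0,0],0],[[0,0,0],0],[[0,0,0],0],[[0,0,0],0]], hand=0.6, force=15)

```text
time_s: 28.8
ee_pos: [0.6503, -0.2195, 0.0385]
eef_rot: [-3.14, -0.0, 0.049]
force: [-1.6, 7.7, 3.4]
grip_width: 0.029
grip_force: 15.0
```

>>> carry_out(motion=[[[0,0,-0.03],0],[[0,0,-0.08],0],[[0,0,-0.16],0],[[0,0,-0.26],0],[[0,0,-0.36],0],[[0,0,-0.46],0],[[0,0,-0.56],0],[[0,0,-0.65],0],[[0,0,-0.65],0],[[0,0,-0.65],0]])

```text
time_s: 29.8
ee_pos: [0.6501, -0.2209, 0.1684]
eef_rot: [3.141, -0.001, 0.048]
force: [0.3, 0.3, -0.7]
grip_width: 0.0289
grip_force: 15.0
```

```bash
python3 - <<'E'
from h import *
e=ctrl.get_obs()["ee_pos"]
Wr,p=cloud("wrist"); P=box(Wr,e[:2],.048,.12,.018,e[2]-.005,e[2]+.035);print(rect(P),P[:,2].max())
W,p=cloud("top"); P=box(W,(.432,-.346),.097,.1,.1,.014,.022); print("work board",rect(P))
go((.432,-.346,.17,.097))
E
```

```text
(array([ 652.2, -220.8]), array([167.5,  36. ]), 3.22) 0.20330457372643865
work board (array([ 432.1, -345.6]), array([111.2,  84.2]), 5.68)
at [ 0.6497 -0.2207  0.1671] yaw 0.0483 t 29.9
(0.432, -0.346, 0.17, 0.097) -> [-1.1176, 0.5734, -0.0135] -0.0078
```

>>> carry_out(motion=[[[-0.1,0.05,0],-0.001],[[-0.25,0.12,0],-0.002],[[-0.42,0.21,0],-0.003],[[-0.6,0.3,0],-0.005],[[-0.78,0.4,0],-0.007],[[-0.92,0.5,0],-0.0078],[[-1,0.57,0],-0.0078],[[-1,0.57,0],-0.0078],[[-1,0.57,0],-0.0078]])

```text
time_s: 30.8
ee_pos: [0.4558, -0.3441, 0.1675]
eef_rot: [-3.141, 0.0, 0.097]
force: [0.4, -0.4, -1.0]
grip_width: 0.0288
grip_force: 15.0
```

```bash
python3 - <<'E'
from h import *
go((.4317,-.3457,.0385,.097))
E
```

```text
at [ 0.4558 -0.3441  0.1675] yaw 0.0966 t 30.8
(0.4317, -0.3457, 0.0385, 0.097) -> [-0.1205, -0.0033, 0.6452] -0.0001
```

>>> carry_out(motion=[[[-0.07,-0.003,0],0],[[-0.12,-0.003,0.05],0],[[-0.12,-0.003,0.15],0],[[-0.12,-0.003,0.27],0],[[-0.12,-0.003,0.38],0],[[-0.12,-0.003,0.48],0],[[-0.12,-0.003,0.55],0],[[-0.12,-0.003,0.6],0],[[-0.12,-0.003,0.63],0],[[-0.12,-0.003,0.645],0],[[-0.12,-0.003,0.645],0],[[-0.12,-0.003,0.645],0]])

```text
time_s: 32.0
ee_pos: [0.4322, -0.3463, 0.0396]
eef_rot: [3.141, -0.001, 0.097]
force: [0.1, -0.5, -0.5]
grip_width: 0.0285
grip_force: 15.0
```

>>> carry_out(motion=[[[0,0,0],0],[[0,0,0],0],[[0,0,0],0],[[0,0,0],0],[[0,0,0],0],[[0,0,0],0],[[0,0,0],0]], hand=-0.06)

```text
time_s: 32.7
ee_pos: [0.4319, -0.346, 0.039]
eef_rot: [-3.142, 0.0, 0.097]
force: [0.2, -0.6, 0.0]
grip_width: 0.05
grip_force: 0.0
```

>>> carry_out(motion=[[[0,0,-0.03],0],[[0,0,-0.1],0],[[0,0,-0.2],0],[[0,0,-0.35],0],[[0,0,-0.5],0],[[0,0,-0.7],0],[[0,0,-0.85],0],[[0,0,-0.9],0],[[0,0,-0.9],0],[[0,0,-0.9],0]])

```text
time_s: 33.7
ee_pos: [0.4315, -0.3457, 0.2178]
eef_rot: [-3.14, 0.001, 0.097]
force: [0.8, -0.5, -0.9]
grip_width: 0.0496
grip_force: 0.0
```

```bash
python3 - <<'E'
from h import *
W,p=cloud("wrist"); cv2.imwrite("pics/w7.png",p)
print("stub w",cyl(box(W,(.432,-.346),.097,.058,.015,.055,.072),.015,.1),rect(box(W,(.432,-.346),.097,.12,.013,.052,.072)))
go((.6465,-.142,.22,.048))
E
```

```text
stub w {'mid': [0.4326, -0.3447, 0.0512], 'yaw': np.float64(0.097), 'slope': np.float64(-0.0), 'L': np.float64(0.1127), 'rms': 0.0006, 'n': 2451} (array([ 433.3, -345.8]), array([169.8,  25.8]), 5.29)
at [ 0.4315 -0.3456  0.2174] yaw 0.0973 t 33.8
(0.6465, -0.142, 0.22, 0.048) -> [1.169, -0.9089, -0.0131] 0.0078
```

The stub former is in the work rest, about 1 mm off centre. Now the thick former goes back.

>>> carry_out(motion=[[[0.15,-0.12,0],0.001],[[0.33,-0.26,0],0.002],[[0.51,-0.4,0],0.004],[[0.69,-0.54,0],0.006],[[0.86,-0.7,0],0.0078],[[1,-0.85,0],0.0078],[[1,-0.91,0],0.0078],[[1,-0.91,0],0.0078]], hand=-0.8)

```text
time_s: 34.55
ee_pos: [0.613, -0.1439, 0.2173]
eef_rot: [-3.141, 0.003, 0.051]
force: [-0.5, -0.7, -0.2]
grip_width: 0.0847
grip_force: 0.0
```

```bash
python3 - <<'E'
from h import *
W,p=cloud("wrist")
print("thick",cyl(box(W,(.647,-.142),.048,.08,.024,.07,.12),.028,.05))
go((.6465,-.142,.0585,.048))
E
```

```text
thick {'mid': [0.6482, -0.1409, 0.0696], 'yaw': np.float64(0.045), 'slope': np.float64(-0.0), 'L': np.float64(0.1273), 'rms': 0.0007, 'n': 6083}
at [ 0.6127 -0.1453  0.2179] yaw 0.0492 t 34.6
(0.6465, -0.142, 0.0585, 0.048) -> [0.1709, -0.0077, 0.7966] 0.0002
```

>>> carry_out(motion=[[[0.1,-0.008,0],0],[[0.17,-0.008,0.05],0],[[0.172,-0.008,0.17],0],[[0.172,-0.008,0.3],0],[[0.172,-0.008,0.42],0],[[0.172,-0.008,0.53],0],[[0.172,-0.008,0.63],0],[[0.172,-0.008,0.71],0],[[0.172,-0.008,0.76],0],[[0.172,-0.008,0.795],0],[[0.172,-0.008,0.795],0],[[0.172,-0.008,0.795],0]])

```text
time_s: 35.8
ee_pos: [0.6479, -0.1423, 0.0608]
eef_rot: [3.141, -0.001, 0.048]
force: [-0.0, -0.8, -0.1]
grip_width: 0.0845
grip_force: 0.0
```

>>> carry_out(motion=[[[0,0,0],0],[[0,0,0],0],[[0,0,0],0],[[0,0,0],0],[[0,0,0],0],[[0,0,0],0],[[0,0,0],0],[[0,0,0],0]], hand=0.4, force=20)

```text
time_s: 36.6
ee_pos: [0.6476, -0.1415, 0.0603]
eef_rot: [-3.141, -0.0, 0.049]
force: [-0.9, 4.7, 3.3]
grip_width: 0.0548
grip_force: 20.0
```

>>> carry_out(motion=[[[0,0,-0.03],0],[[0,0,-0.08],0],[[0,0,-0.16],0],[[0,0,-0.26],0],[[0,0,-0.36],0],[[0,0,-0.46],0],[[0,0,-0.55],0],[[0,0,-0.6],0],[[0,0,-0.6],0],[[0,0,-0.6],0]])

```text
time_s: 37.6
ee_pos: [0.6473, -0.1422, 0.1796]
eef_rot: [-3.141, 0.001, 0.048]
force: [-0.1, -0.6, -2.8]
grip_width: 0.0544
grip_force: 20.0
```

```bash
python3 - <<'E'
from h import *
e=ctrl.get_obs()["ee_pos"]
W,p=cloud("wrist"); print("thick w",cyl(box(W,e[:2],.048,.08,.024,e[2]+.012,e[2]+.05),.028,.05))
W,p=cloud("top"); y=.137;c=np.array([.441,-.008]);n=np.array([-np.sin(y),np.cos(y)])
print("plain",cyl(box(W,c-.031*n,y,.12,.013,.055,.072),.015,y)); print("round",cyl(box(W,c+.031*n,y,.12,.013,.055,.072),.015,y))
print("board",rect(box(W,c,y,.1,.1,.014,.022)))
print("stub",rect(box(W,(.432,-.346),.097,.12,.013,.052,.072)))
go((.441,-.008,.18,.137))
E
```

```text
thick w {'mid': [0.6487, -0.1417, 0.1889], 'yaw': np.float64(0.043), 'slope': np.float64(-0.002), 'L': np.float64(0.1284), 'rms': 0.0012, 'n': 17277}h.py:30: RuntimeWarning: Mean of empty slice.
  m=P.mean(0)
  ret = um.true_divide(
Traceback (most recent call last):
  File "h.py", line 35, in cyl
    a=np.array([np.cos(q[0]),np.sin(q[0]),q[1]]); o=np.array([m[0],m[1]+q[2],m[2]+q[3]]); t=(P-o)@a; lo,hi=np.percentile(t,[.5,99.5])
                                                                                                           ~~~~~~~~~~~~~^^^^^^^^^^^^^
IndexError: index -1 is out of bounds for axis 0 with size 0
```

```bash
python3 - <<'E'
from h import *
go((.441,-.008,.18,.137))
E
```

```text
at [ 0.6472 -0.1421  0.179 ] yaw 0.0483 t 37.7
(0.441, -0.008, 0.18, 0.137) -> [-0.9974, -0.7196, -0.0032] -0.0141
```

>>> carry_out(motion=[[[-0.1,-0.07,0],-0.001],[[-0.25,-0.18,0],-0.003],[[-0.4,-0.29,0],-0.005],[[-0.55,-0.4,0],-0.008],[[-0.7,-0.51,0],-0.01],[[-0.83,-0.6,0],-0.012],[[-0.93,-0.67,0],-0.014],[[-0.99,-0.71,0],-0.0141],[[-0.997,-0.72,0],-0.0141],[[-0.997,-0.72,0],-0.0141],[[-0.997,-0.72,0],-0.0141]])

```text
time_s: 38.8
ee_pos: [0.4419, -0.0083, 0.1799]
eef_rot: [3.142, 0.0, 0.137]
force: [0.4, -0.4, -1.8]
grip_width: 0.0547
grip_force: 20.0
```

```bash
python3 - <<'E'
from h import *
go((.441,-.008,.0728,.137))
e=ctrl.get_obs()["ee_pos"]
W,p=cloud("top"); print("thick t",cyl(box(W,e[:2],.137,.08,.024,e[2]+.012,e[2]+.05),.028,.13))
E
```

```text
at [ 0.4419 -0.0083  0.1799] yaw 0.1367 t 38.8
(0.441, -0.008, 0.0728, 0.137) -> [-0.0043, -0.0022, 0.5353] -0.0001
thick t {'mid': [0.4415, -0.0092, 0.1877], 'yaw': np.float64(0.136), 'slope': np.float64(-0.002), 'L': np.float64(0.1291), 'rms': 0.0011, 'n': 524}
```

>>> carry_out(motion=[[[-0.004,-0.003,0.05],0],[[-0.004,-0.003,0.13],0],[[-0.004,-0.003,0.22],0],[[-0.004,-0.003,0.31],0],[[-0.004,-0.003,0.39],0],[[-0.004,-0.003,0.45],0],[[-0.004,-0.003,0.49],0],[[-0.004,-0.003,0.515],0],[[-0.004,-0.003,0.53],0],[[-0.004,-0.003,0.535],0],[[-0.004,-0.003,0.535],0],[[-0.004,-0.003,0.535],0]])

```text
time_s: 40.05
ee_pos: [0.4408, -0.0075, 0.0734]
eef_rot: [3.141, -0.001, 0.137]
force: [-0.4, 0.4, -3.0]
grip_width: 0.0546
grip_force: 20.0
```

>>> carry_out(motion=[[[0,0,0],0],[[0,0,0],0],[[0,0,0],0],[[0,0,0],0],[[0,0,0],0],[[0,0,0],0],[[0,0,0],0],[[0,0,0],0]], hand=-0.7)

```text
time_s: 40.85
ee_pos: [0.4406, -0.0075, 0.073]
eef_rot: [-3.142, 0.0, 0.137]
force: [0.1, 0.6, -0.4]
grip_width: 0.08
grip_force: 0.0
```

>>> carry_out(motion=[[[0,0,-0.03],0],[[0,0,-0.1],0],[[0,0,-0.2],0],[[0,0,-0.35],0],[[0,0,-0.5],0],[[0,0,-0.7],0],[[0,0.2,-0.85],0],[[0,0.4,-0.9],0],[[0,0.6,-0.9],0],[[0,0.8,-0.9],0],[[0,0.8,-0.9],0]])

```text
time_s: 41.95
ee_pos: [0.4623, -0.1693, 0.2531]
eef_rot: [3.141, 0.0, 0.133]
force: [1.1, 0.5, -0.6]
grip_width: 0.08
grip_force: 0.0
```

```bash
python3 - <<'E'
from h import *
W,p=cloud("wrist"); cv2.imwrite("pics/w8.png",p); T,p2=cloud("top"); cv2.imwrite("pics/t8.png",p2)
y=.137;c=np.array([.441,-.008]);n=np.array([-np.sin(y),np.cos(y)])
for V in(W,T):
  for f in(lambda:cyl(box(V,c,y,.1,.024,.088,.13),.028,y),lambda:cyl(box(V,c+.038*n,y,.12,.009,.055,.068),.015,y),lambda:cyl(box(V,c-.037*n,y,.12,.009,.055,.068),.015,y),lambda:cyl(box(V,(.432,-.346),.097,.058,.015,.055,.072),.015,.1)):
    try: print(f())
    except Exception as e: print("hidden")
print(ctrl.get_obs()["ee_pos"])
E
```

```text
{'mid': [0.4417, -0.0059, 0.0813], 'yaw': np.float64(0.129), 'slope': np.float64(-0.001), 'L': np.float64(0.1289), 'rms': 0.0008, 'n': 5135}
{'mid': [0.5053, 0.033, 0.0521], 'yaw': np.float64(0.517), 'slope': np.float64(-0.308), 'L': np.float64(0.0324), 'rms': 0.0012, 'n': 198}
{'mid': [0.4471, -0.0363, 0.0515], 'yaw': np.float64(0.137), 'slope': np.float64(-0.001), 'L': np.float64(0.1651), 'rms': 0.0008, 'n': 2012}
{'mid': [0.4323, -0.3446, 0.051], 'yaw': np.float64(0.097), 'slope': np.float64(-0.002), 'L': np.float64(0.1135), 'rms': 0.0007, 'n': 1758}
{'mid': [0.4407, -0.0079, 0.0796], 'yaw': np.float64(0.132), 'slope': np.float64(-0.005), 'L': np.float64(0.1272), 'rms': 0.0012, 'n': 495}
{'mid': [0.4591, 0.0253, 0.05], 'yaw': np.float64(0.148), 'slope': np.float64(-0.014), 'L': np.float64(0.1241), 'rms': 0.0012, 'n': 220}
{'mid': [0.4442, -0.0378, 0.0497], 'yaw': np.float64(0.156), 'slope': np.float64(0.006), 'L': np.float64(0.1683), 'rms': 0.0013, 'n': 97}
{'mid': [0.4321, -0.3456, 0.0499], 'yaw': np.float64(0.093), 'slope': np.float64(-0.002), 'L': np.float64(0.1141), 'rms': 0.0013, 'n': 578}
[ 0.46215791 -0.16628101  0.25309565]
```

View pics/w8.png

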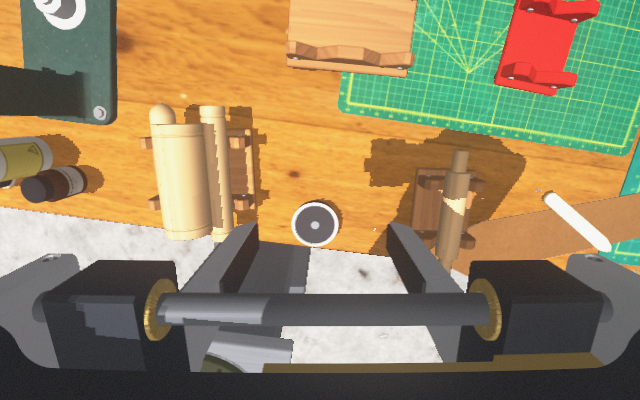

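The thick former sits on top at (183,180), over the round-ended and plain ones. The stub former is in the work rest at (453,205), and the tin hasn't moved. Everything measures within tolerance, so I'm handing in.

```bash
python3 -c "
from h import *
print(ctrl.hand_in())"
```

```text
the job is handed in; nothing more can be done
None
```

Job handed in (no verdict returned): the stub former is in the work rest, and the plain and round-ended formers are in the rack grooves with the thick one back on top; what I could measure is within tolerance, except that the round-ended former's lengthwise position was partly hidden in the last views, and I did not re-check the clip.

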